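# Set the sorting-game place: box to the stop, red counter to its ring

## Robot

A 6-joint arm with a two-finger parallel gripper is mounted at the origin on the work surface. World frame = base frame: x ahead of the robot, y to its left, z up, the work surface at z = 0. Lengths are in mm, angles in degrees, forces in N, time in s.
With the tool pointing down it reaches from about 350 to 850 mm from the base axis. Payload 8.1 kg.
Tool frame: the origin (TCP) lies on the centre line of the jaws, within the pads' length; the fingertips stand 19 mm ahead of it and the grasp point (between the pads) is the TCP; z points along the fingers, y is the line along which they close (so a half turn about z gives the same grasp; the last joint's range is limited). The gripper opens to 85 mm and grips with 20 to 120 N. Pads are 22 mm wide; open, the fingers measure 114 mm over their backs; the gripper's body (76 mm by 85 mm) begins 54 mm behind the grasp point. The pads swing forward as they close: fully open they stand 13 mm farther back than shut.
Start: joints at [66.956, 7.471, 85.268, -0, 87.261, -4.893], TCP at [186.895, 570.154, 227.792] pointing down, gripper open.
Joint ranges: [-169.43, 169.43], [-51.17, 129.36], [1.28, 143.12], [-76.62, 256.62], [0, 156.53], [-152.29, 152.29]. Speed limits (degrees/s): [136.94, 136.94, 159.86, 180, 180, 180].

## Interface

Orientations are given as [roll, pitch, yaw] about the fixed x, y, z axes, in that order (R = Rz(yaw) Ry(pitch) Rx(roll)).
In Python, from bench import r gives the robot as it stands. The module is installed in compiled form; this text tells all that it offers.
- The arm moves only by the tool servo_tool, never from a script. Its arguments are lists of equal length, an entry for each row: "fingers": the finger opening in m, from 0 to 0.0854; "linear": the shift along the tool's x, y, z in m, a list of three; "rotation": the turn, a rotation vector about the tool's x, y, z in degrees, a list of three. A call has 1 to 10 rows; each row is the pose to reach, as a shift and turn from the pose commanded when the call began, along the tool's axes at that moment; what a row does not reach only later rows make up. A row lasts 1/10 s, in which the tool goes at most 50 mm and 8.59 degrees, less where a joint would pass 70% of its speed; a pose out of reach is approached as far as the arm can. A call with a gripper value outside its range is refused whole. The fingers move at their own pace and stop on an object; "force" is the grip in N (left out, the last holds). Time passes only in rows, so rows that repeat a pose let the fingers close. It gives the time, the measured TCP pose, the force, the opening and the grip force at its end, in the units of the state.
- r.sense(): the state, without advancing time (a new reading comes with each control period).
- r.snapshot(name): name is "side" or "top"; returns a dict with "frame" (400x640x3 uint8, red, green, blue), "fx", "fy", "cx", "cy" (pixels), "camera_from_world" (4x4, takes a point from world to camera coordinates). Camera axes: x right, y up, looking along -z (the intrinsics and any distortion apply to the point x, -y, -z); pixel columns grow to the right and rows downward; lengths in mm; the calibration is good to about 2 mm. A picture is of the moment at which its call begins. There is no depth.
- r.hand_in(): hands the job in; it is judged then, once.
The state is a dict: "time": time; "joint_pos": joint angles; "qd": joint speeds; "joint_efforts": joint torques, N m; "tool_pos": TCP position; "tcp_rot": TCP orientation; "ft_force": force on the tool from outside, world axes, zero at the start; "wrist_torque": the same for the moment, N m; "finger_gap": finger opening in mm; "grip_force": force on a finger pad.
Only numpy, scipy, OpenCV 4.12 (cv2) and the standard library are available. Lean on these libraries where they do the work, as an engineer would, in place of code of your own. Each camera call takes 0.05 s, during which the arm holds its last target. There are 200 camera calls.

## Task

Set this sorting-game place for the next pupil, only by pushing things along the table, never picking anything up: push the blue-lidded bean box up to the wooden stop strip, so that its long side is flush against the strip and it stands between the two blue lines, and push the red flower counter so that it lies wholly inside the red ring. Leave everything else where it is, including the green counter on its green ring.

Things in the scene. Friction and masses are not known exactly. Their poses are not given: they have to be found in the camera images.
- bean_box: loose closed plastic box, beige below and cream above, blue lid with a white label: 90 (x) x 130 (y) x 60 high, 0.2 to 0.4 kg, all faces flat and upright. Origin: centre of its underside, z up. Its long sides face its own -x (towards the robot at the start) and +x (towards the strip). It slides on the table and does not tip when pushed low.
- red_counter: loose red plastic flower-shaped counter lying flat, eight petals (in contact it behaves as a plain disc), 48 across, 14 thick, 20 to 45 g. Origin: centre of its underside.
- ring_red: red ring printed on the sheet, no height: inner diameter 72, outer 84. Origin: its centre, at table height. It may be the left or the right of the two rings.
- ring_green: green ring printed on the sheet, no height, same size as the red ring; centre 120 from the red ring's centre. Origin: its centre.
- sheet: white paper work sheet taped to the table, 300 (x) x 600 (y), no height to speak of, things slide on it as on the table; fixed. Origin: its centre; x points away from the robot, roughly world x; y to the left. It carries the wooden stop strip, fixed, 220 long (along y) x 18 x 25 high, and two blue lines 100 long, 6 wide, printed along x from the strip towards the robot, 160 apart inside (15 to spare each side of the box).
- bay (a point): point at table height on the strip's face that looks to the robot (the face the box must lie against), midway between the blue lines; axes as the sheet's: x is square to the strip, away from the robot, y along the strip. With the box in place its origin lies 45 before this point along -x.
- green_counter: loose green flower counter, 48 across, 14 thick, lying on the green ring; leave alone. Origin: centre of its underside.
- pink_disc: loose pink disc, 36 across, 8 thick, lying on the sheet between the rings and the stop strip's bay; leave alone. Origin: centre of its underside.
- tub: loose clear open plastic tub 100 x 130 x 55 high beyond the sheet; leave alone. Origin: centre of underside.
- lid_tray: loose cream lid used as a tray with a glass marble and an orange disc stuck on it, 100 x 140 x 24 high over all, beyond the sheet; leave alone. Origin: centre of underside.
- chopsticks: loose banded pair of dark wooden chopsticks 210 x 26 x 9 high, lying to the right of the sheet; leave alone. Origin: centre of underside.
Mind the look-alikes: they are no part of the job. Of the things that look like the red_counter, the middle-sized one is meant.

How it is judged:
By the outcome, as a careful person would: the job done as asked, in the order asked, and still so for the second after the job is handed in, with the robot touching nothing.
It also fails if it takes over 45 s, if anything falls off the work surface, if the arm or the gripper's body presses on something with over 40 N, if the wrist force passes 120 N, or if a joint passes its speed limit or range.

## Working session

There is one attempt and no reset: what is moved stays moved. The work goes in short steps, Python scripts to look and compute and a tool call to move; the robot and the scene stay as the last step left them, time stands still between calls to the robot, and variables do not carry over. Pictures are saved under pics/ and viewed, at most 10 in all, crops included, and the job is handed in when it is done.

Besides the shell and the picture viewer there is one more tool, called after ">>>" by a JSON object that holds its "fn" and its "kwargs". servo_tool: Moves the arm, as the interface text tells. Its arguments: {"type":"object","properties":{"fingers":{"type":"array","items":{"type":"number"}},"linear":{"type":"array","items":{"type":"array","items":{"type":"number"}}},"rotation":{"type":"array","items":{"type":"array","items":{"type":"number"}}},"force":{"type":"number"}},"required":["fingers","linear","rotation"]}

```bash
mkdir -p pics
cat > h.py <<'E'
import numpy as np, cv2
from bench import r
def snap(n,f=None):
    s=r.snapshot(n)
    if f: cv2.imwrite('pics/'+f,cv2.cvtColor(s['frame'],cv2.COLOR_RGB2BGR))
    return s
def ray(s,u,v,z=0):
    M=np.array(s['camera_from_world']);R=M[:3,:3];t=M[:3,3]
    c=-R.T@t
    d=R.T@np.array([(u-s['cx'])/s['fx'],-(v-s['cy'])/s['fy'],-1])
    return c+d*(z-c[2])/d[2]
def proj(s,p):
    q=np.array(s['camera_from_world'])@np.append(p,1)
    return s['cx']+s['fx']*q[0]/-q[2], s['cy']-s['fy']*q[1]/-q[2]
E
python3 - <<'E'
from h import *
for n in('top','side'):
    s=snap(n,n+'0.png'); print(n,[s[k] for k in('fx','fy','cx','cy')],s.keys()); M=np.array(s['camera_from_world']);print(-M[:3,:3].T@M[:3,3])
    print(ray(s,0,0),ray(s,639,0),ray(s,0,399),ray(s,639,399))
print(r.sense())
E
```

```text
top [377.47504810868514, 377.47504810868514, 317.1432482810633, 204.02895437074417] dict_keys(['frame', 'fx', 'fy', 'cx', 'cy', 'camera_from_world'])
[449.37667884 -99.15431712 793.25021991]
[1089.05101146  674.93288108    0.        ] [1032.94099731 -816.81662369    0.        ] [193.79771847 565.79266339   0.        ] [ 186.31706411 -690.89229154    0.        ]
side [365.61257217103486, 365.61257217103486, 325.03106529322616, 207.11372368081916] dict_keys(['frame', 'fx', 'fy', 'cx', 'cy', 'camera_from_world'])
[ 255.29708215 -564.13035333  615.44610777]
[ 150.56017496 2196.38467411    0.        ] [2708.83289244  109.45515395    0.        ] [ -49.98102329 -108.82622188    0.        ] [ 742.26969005 -706.96279667    0.        ]
{'time': 0.1, 'joint_pos': array([ 6.69565946e+01,  7.51120064e+00,  8.53254849e+01,  1.70044338e-04,
        8.72588220e+01, -4.89554893e+00]), 'qd': array([-0.02515656, -0.12515605, -0.15405884, -0.01511794,  0.05821501,
       -0.01573161]), 'joint_efforts': array([ 8.93258384e-04, -5.70944095e+01, -5.01947522e+01, -2.61433579e-04,
        7.86191085e-03, -5.54513508e-05]), 'tool_pos': array([186.68767843, 569.68967527, 226.82149912]), 'tcp_rot': array([-1.79904855e+02, -8.31978352e-03,  1.61852128e+02]), 'ft_force': array([0.45268136, 0.23877086, 0.47010747]), 'wrist_torque': array([-0.01549498,  0.00353788, -0.00681771]), 'grip_force': 0.0, 'finger_gap': 85.53717800728548}
```

View pics/top0.png

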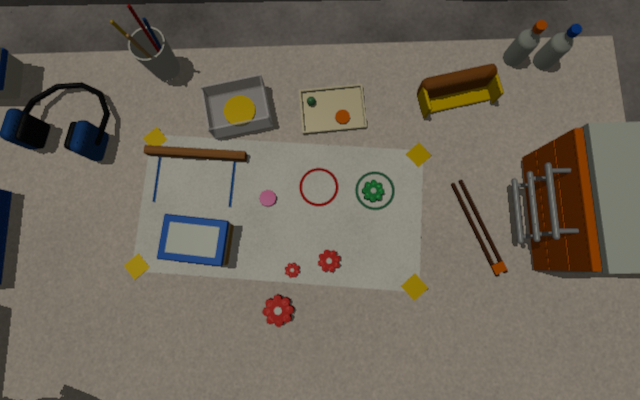

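View pics/side0.png

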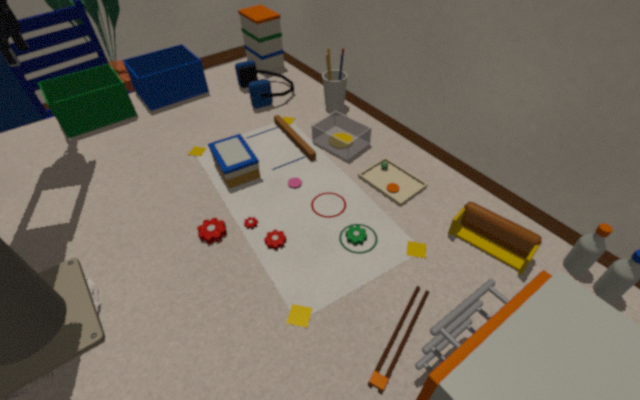

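Two views. Candidates for the red counter in the top view: small flower (292,270), middle flower (329,261), large flower (278,311). I choose the middle one. The red ring is the left one at (319,187), the box lid is at about (193,240), the strip runs (145,150)-(245,156), the blue lines are at (156,180) and (233,183), and the pink disc is at (268,198).

```bash
cat >> h.py <<'E'
def cnts(m,amin=20):
    c,_=cv2.findContours(m.astype(np.uint8),cv2.RETR_EXTERNAL,cv2.CHAIN_APPROX_NONE)
    return [k for k in c if cv2.contourArea(k)>amin]
def toworld(s,pts,z): return np.array([ray(s,u,v,z)[:2] for u,v in np.asarray(pts).reshape(-1,2)],np.float32)
def hsv(s): return cv2.cvtColor(s['frame'],cv2.COLOR_RGB2HSV).astype(int)
def roi(m,x0,y0,x1,y1):
    o=np.zeros_like(m);o[y0:y1,x0:x1]=m[y0:y1,x0:x1];return o
def red(h): return ((h[...,0]<6)|(h[...,0]>172))&(h[...,1]>130)&(h[...,2]>60)
def blue(h): return (h[...,0]>100)&(h[...,0]<125)&(h[...,1]>110)&(h[...,2]>40)
def measure(s,names=True):
    h=hsv(s)
    for k in cnts(roi(red(h),250,150,420,340)):
        b=toworld(s,k,0); big=b.ptp(0) if hasattr(b,'ptp') else np.ptp(b,0)
        z=0 if 75<max(big) and cv2.contourArea(k)>900 else 12
        c,rad=cv2.minEnclosingCircle(toworld(s,k,z)); print('red',k.mean(0).round(),'z',z,np.round(c,1),round(rad,1))
    for k in cnts(roi(blue(h),140,130,262,290)):
        lid=cv2.contourArea(k)>600
        c,sz,a=cv2.minAreaRect(toworld(s,k,60 if lid else 0)); print('lid' if lid else 'line',np.round(c,1),np.round(sz,1),round(a,2))
E
python3 - <<'E'
from h import *
s=snap('top');measure(s);h=hsv(s)
g=(h[...,0]>45)&(h[...,0]<90)&(h[...,1]>110)
for k in cnts(roi(g,340,150,420,230)): print('green',cv2.minEnclosingCircle(toworld(s,k,0)))
p=(h[...,0]>150)&(h[...,0]<176)&(h[...,1]>60)
for k in cnts(roi(p,255,185,282,212)): print('pink',cv2.minEnclosingCircle(toworld(s,k,8)))
w=(h[...,0]>4)&(h[...,0]<16)&(h[...,1]>110)
for k in cnts(roi(w,130,138,262,170),100): 
    print('strip',[np.round(x,1) for x in cv2.minAreaRect(toworld(s,k,25))])
f=cv2.cvtColor(s['frame'],cv2.COLOR_RGB2BGR)
cv2.imwrite('pics/c1.png',np.hstack([cv2.resize(f[140:290,135:255],None,fx=3.3,fy=3.9,interpolation=2),cv2.resize(f[170:330,255:415],None,fx=2.5,fy=3.656,interpolation=2)])[:585])
E
```

```text
red [[278. 310.]] z 12 [361.5   4.1] 31.4
red [[292. 270.]] z 12 [440.8 -24.7] 15.2
red [[329. 261.]] z 12 [ 458.3 -100.8] 23.3
red [[318. 187.]] z 0 [616.2 -81.1] 41.0
lid [503.1 165.2] [129.2  88.4] 82.62
line [627.2 105.7] [ 3.6 95.3] 84.95
line [641.9 271.3] [ 3.5 96.2] 85.18
green ((605.6981811523438, -200.864013671875), 40.096038818359375)
pink ((592.494873046875, 26.378665924072266), 17.84368896484375)
strip [array([689.6, 180.3]), array([222.3,  21.3]), np.float64(85.0)]
```

View pics/c1.png

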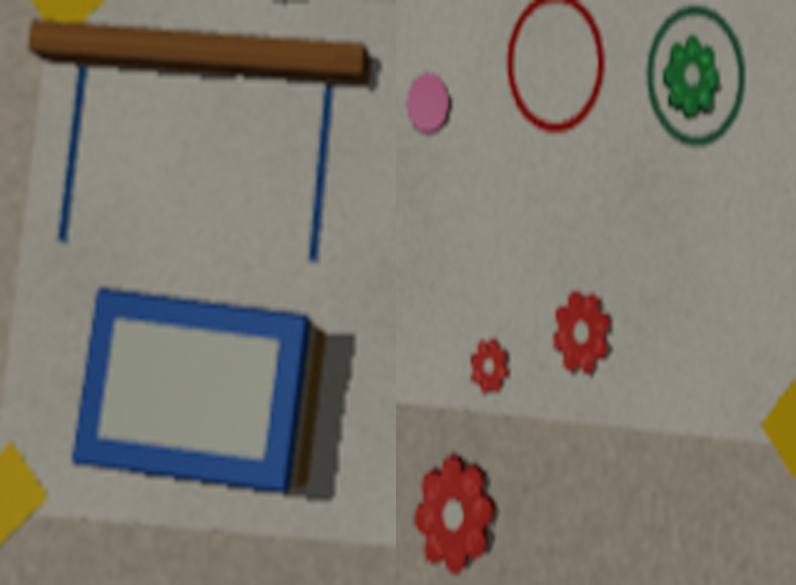

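The crop confirms the choice: the middle flower at (329,261), with the smaller one to its left and the larger one below. The box is turned about 2.4° from the strip and sits about 35 mm to the right of the bay. Plan: push it sideways, then forward with both fingers, then push the counter.

```bash
cat >> h.py <<'E'
from scipy.spatial.transform import Rotation as Ro
BAY=np.array([682.2,184.3]);a=np.radians(-5);X=np.array([np.cos(a),np.sin(a)]);Y=np.array([-X[1],X[0]])
def w2b(p): d=np.asarray(p)[:2]-BAY; return np.array([d@X,d@Y])
def b2w(b): return BAY+b[0]*X+b[1]*Y
def go(xy,z,yaw,seq=()):
    s=r.sense(); R=Ro.from_euler('xyz',s['tcp_rot'],degrees=True); T=Ro.from_euler('xyz',[180,0,yaw],degrees=True)
    print('shift m',np.round(R.inv().apply(np.array([*xy,z])-s['tool_pos'])/1000,4),'rot',np.round((R.inv()*T).as_rotvec(degrees=True),2),'at',s['tool_pos'].round(1),'t',s['time'])
E
python3 -c "
from h import *
print(w2b([503.1,165.2]),w2b([616.2,-81.1]),w2b([458.3,-100.8]))
go(b2w([-177,-142]),120,85)"
```

```text
[-176.75379574  -34.63691226] [ -42.61771595 -270.14235189] [-198.19989065 -303.52927923]
shift m [-0.4508 -0.3903  0.1075] rot [-7.000e-02  5.000e-02  7.685e+01] at [186.8 569.8 227. ] t 0.15
```

>>> {"fn": "servo_tool", "kwargs": {"fingers": [0.04, 0.04, 0.04, 0.04, 0.04, 0.04, 0.04, 0.04, 0.04, 0.04], "linear": [[-0.451, -0.39, 0.05], [-0.451, -0.39, 0.05], [-0.451, -0.39, 0.05], [-0.451, -0.39, 0.05], [-0.451, -0.39, 0.05], [-0.451, -0.39, 0.05], [-0.451, -0.39, 0.05], [-0.451, -0.39, 0.05], [-0.451, -0.39, 0.05], [-0.451, -0.39, 0.05]], "rotation": [[0, 0, 76.9], [0, 0, 76.9], [0, 0, 76.9], [0, 0, 76.9], [0, 0, 76.9], [0, 0, 76.9], [0, 0, 76.9], [0, 0, 76.9], [0, 0, 76.9], [0, 0, 76.9]]}}

```text
time: 1.15
tool_pos: [444.0, 141.1, 185.9]
tcp_rot: [180.0, -0.0, 84.6]
ft_force: [0.1, -0.2, 0.3]
finger_gap: 40.1
grip_force: 0.0
```

```bash
python3 -c "
from h import *
go(b2w([-177,-142]),33,85)"
```

```text
shift m [-0.0779  0.0569  0.1529] rot [ 0.02 -0.01 -0.35] at [444.  141.1 185.9] t 1.15
```

>>> {"fn": "servo_tool", "kwargs": {"fingers": [0.04, 0.04, 0.04, 0.04, 0.04], "linear": [[-0.04, 0.028, 0], [-0.078, 0.057, 0.03], [-0.078, 0.057, 0.08], [-0.078, 0.057, 0.125], [-0.078, 0.057, 0.125]], "rotation": [[0, 0, 0], [0, 0, 0], [0, 0, 0], [0, 0, 0], [0, 0, 0]]}}

```text
time: 1.65
tool_pos: [487.0, 59.6, 53.5]
tcp_rot: [-179.2, 0.1, 84.9]
ft_force: [-2.7, 0.1, -0.4]
finger_gap: 39.8
grip_force: 0.0
```

```bash
python3 -c "
from h import *
go(b2w([-177,-142]),33,85)"
```

```text
shift m [-0.0007  0.0069  0.0204] rot [-0.79  0.08 -0.13] at [487.   59.6  53.5] t 1.65
```

>>> {"fn": "servo_tool", "kwargs": {"fingers": [0.04, 0.04, 0.04, 0.04, 0.04, 0.04, 0.04, 0.04, 0.04, 0.04], "linear": [[0, 0.007, 0.01], [0, 0.007, 0.02], [0, 0.007, 0.02], [0.012, 0.007, 0.02], [0.02, 0.007, 0.02], [0.028, 0.007, 0.02], [0.035, 0.007, 0.02], [0.042, 0.007, 0.02], [0.048, 0.007, 0.02], [0.05, 0.007, 0.02]], "rotation": [[0, 0, 0], [0, 0, 0], [0, 0, 0], [0, 0, 0], [0, 0, 0], [0, 0, 0], [0, 0, 0], [0, 0, 0], [0, 0, 0], [0, 0, 0]]}}

```text
time: 2.65
tool_pos: [504.8, 110.1, 41.1]
tcp_rot: [180.0, 0.0, 85.0]
ft_force: [0.5, -3.9, 2.4]
finger_gap: 40.1
grip_force: 1.8
```

```bash
python3 -c "
from h import *
s=snap('top');snap('side','s1.png');measure(s);p=r.sense();print(w2b(p['tool_pos']),p['tool_pos'][2])"
```

```text
red [[278. 310.]] z 12 [361.5   4.1] 31.4
red [[292. 270.]] z 12 [440.9 -24.5] 15.1
red [[329. 261.]] z 12 [ 458.7 -100.5] 22.9
red [[318. 187.]] z 0 [616.2 -81.1] 41.0
line [627.2 105.7] [ 3.6 95.3] 84.95
[-170.50937027  -89.41290129] 40.779121378159495
```

View pics/s1.png

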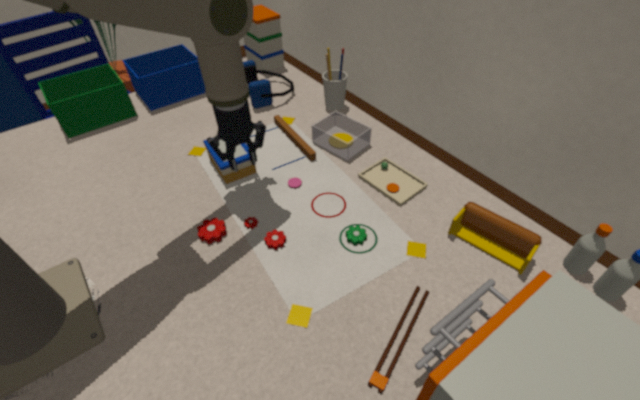

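The side view shows the fingers against the box's right face (about (235,160)). The small push force confirms contact. I'll push on, back off and look.

>>> {"fn": "servo_tool", "kwargs": {"fingers": [0.04, 0.04, 0.04, 0.04, 0.04, 0.04, 0.04, 0.04, 0.04, 0.04], "linear": [[0.006, 0, 0.005], [0.009, 0, 0.005], [0.011, 0, 0.005], [0.011, 0, 0.005], [-0.02, 0, 0.005], [-0.06, 0, 0], [-0.09, 0, -0.03], [-0.13, 0, -0.06], [-0.13, 0, -0.06], [-0.13, 0, -0.06]], "rotation": [[0, 0, 0], [0, 0, 0], [0, 0, 0], [0, 0, 0], [0, 0, 0], [0, 0, 0], [0, 0, 0], [0, 0, 0], [0, 0, 0], [0, 0, 0]]}}

```text
time: 3.75
tool_pos: [494.1, -20.7, 102.0]
tcp_rot: [179.9, -0.0, 84.8]
ft_force: [-0.0, 0.7, -1.0]
finger_gap: 40.0
grip_force: 0.0
```

```bash
python3 -c "
from h import *
s=snap('top','t2.png');h=hsv(s)
m=roi(blue(h),120,130,262,290)
for k in cnts(m,600):
    q=cv2.minAreaRect(toworld(s,k,60));print(q,w2b(q[0]))
p=r.sense();print(w2b(p['tool_pos']),p['tool_pos'][2])"
```

```text
[-170.46092303 -219.73264717] 100.81762055702349
```

View pics/t2.png

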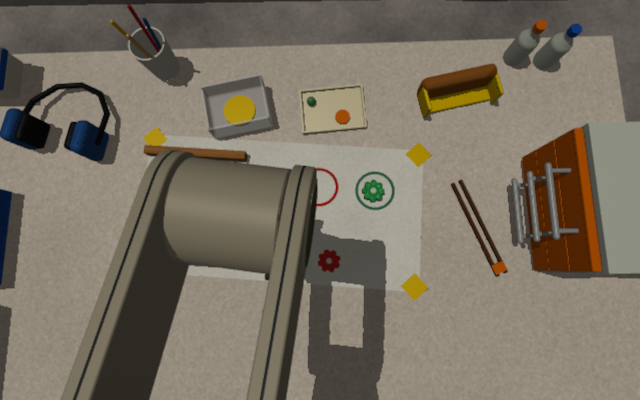

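The arm hides the box in the top view, so I'll measure the lid in the side view, checking that measure against the first picture.

```bash
cat >> h.py <<'E'
def boxside(f=None,im=None,s=None):
    s=s or snap('side',f); im=s['frame'] if im is None else im
    h=cv2.cvtColor(im,cv2.COLOR_RGB2HSV).astype(int)
    m=roi(blue(h),195,120,330,200)
    for k in cnts(m,300):
        q=cv2.minAreaRect(toworld(s,k,60)); print('box',np.round(q[0],1),np.round(q[1],1),round(q[2],1),'bay',w2b(q[0]).round(1))
E
python3 -c "
from h import *
im=cv2.cvtColor(cv2.imread('pics/side0.png'),cv2.COLOR_BGR2RGB)
s=snap('side','s2.png');boxside(None,im,s);boxside(None,None,s)
"; python3 -c "
import cv2;i=cv2.imread('pics/s2.png');cv2.imwrite('pics/s2c.png',cv2.resize(i[100:220,180:340],None,fx=4,fy=4))"
```

```text
box [500.9 158.4] [133.9  87. ] 82.6 bay [-178.4  -41.6]
```

View pics/s2c.png

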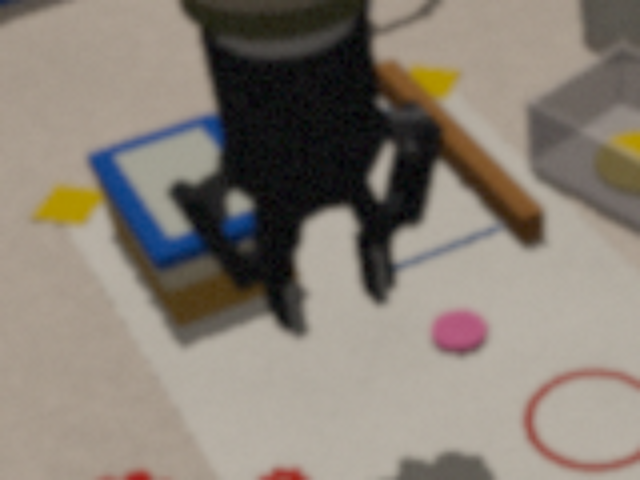

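The gripper still hides part of the lid. I'll go round behind the box, turn the tool for the forward push, and then look.

```bash
python3 -c "
from h import *
go(b2w([-285,-2]),130,175)"
```

```text
shift m [ 0.2171 -0.1142 -0.0296] rot [-3.000e-02 -1.000e-01 -9.004e+01] at [492.7 -19.2 100.1] t 3.85
```

>>> {"fn": "servo_tool", "kwargs": {"fingers": [0.085, 0.085, 0.085, 0.085, 0.085, 0.085, 0.085, 0.085, 0.085, 0.085], "linear": [[0.0, -0.03, -0.03], [0.01, -0.07, -0.03], [0.03, -0.114, -0.03], [0.07, -0.114, -0.03], [0.11, -0.114, -0.03], [0.15, -0.114, -0.03], [0.19, -0.114, -0.03], [0.217, -0.114, -0.03], [0.217, -0.114, -0.03], [0.217, -0.114, -0.03]], "rotation": [[0, 0, -8], [0, 0, -16], [0, 0, -24], [0, 0, -32], [0, 0, -40], [0, 0, -48], [0, 0, -56], [0, 0, -64], [0, 0, -72], [0, 0, -80]]}}

```text
time: 4.85
tool_pos: [397.1, 208.1, 129.3]
tcp_rot: [-179.9, -0.2, 165.5]
ft_force: [0.1, -0.2, 0.4]
finger_gap: 85.5
grip_force: 0.0
```

>>> {"fn": "servo_tool", "kwargs": {"fingers": [0.085, 0.085, 0.085], "linear": [[0, 0, 0], [0, 0, 0], [0, 0, 0]], "rotation": [[0, 0, -5], [0, 0, -10], [0, 0, -10]]}}

```text
time: 5.15
tool_pos: [397.4, 207.0, 129.5]
tcp_rot: [-179.9, -0.2, 175.1]
ft_force: [-0.5, 0.6, 0.4]
finger_gap: 85.1
grip_force: 0.0
```

```bash
python3 -c "
from h import *
boxside('s3.png')
s=snap('top','t3.png');measure(s)
go(b2w([-285,-2]),33,175);p=r.sense();print(w2b(p['tool_pos']))"
```

```text
box [500.4 190.3] [133.9  87.2] 85.0 bay [-181.6   -9.9]
red [[283. 307.]] z 12 [365.1  -1.9] 29.6
red [[292. 270.]] z 12 [440.8 -24.7] 15.2
red [[329. 261.]] z 12 [ 459. -101.] 23.1
red [[318. 187.]] z 0 [616.2 -81.1] 41.0
lid [502.8 197. ] [129.8  88.3] 84.86
line [627.2 105.7] [ 3.6 95.3] 84.95
line [641.9 271.3] [ 3.5 96.2] 85.18
shift m [-0.0004  0.0005  0.097 ] rot [-0.04 -0.1  -0.12] at [397.9 206.7 130. ] t 5.25
[-285.20346801   -2.42254896]
```

Top view: the box is at bay-frame (-180,-3) and parallel to the strip. Descend and push forward.

>>> {"fn": "servo_tool", "kwargs": {"fingers": [0.085, 0.085, 0.085, 0.085, 0.085, 0.085], "linear": [[0, 0, 0.04], [0, 0, 0.08], [0, 0, 0.098], [0, 0, 0.098], [-0.02, 0, 0.098], [-0.04, 0, 0.098]], "rotation": [[0, 0, 0], [0, 0, 0], [0, 0, 0], [0, 0, 0], [0, 0, 0], [0, 0, 0]]}}

```text
time: 5.85
tool_pos: [439.6, 203.3, 34.2]
tcp_rot: [180.0, 0.1, 174.9]
ft_force: [0.2, -0.9, 0.1]
finger_gap: 84.9
grip_force: 0.0
```

>>> {"fn": "servo_tool", "kwargs": {"fingers": [0.085, 0.085, 0.085, 0.085, 0.085, 0.085, 0.085, 0.085, 0.085, 0.085], "linear": [[-0.01, 0, 0], [-0.02, 0, 0], [-0.032, 0, 0], [-0.044, 0, 0], [-0.056, 0, 0], [-0.068, 0, 0], [-0.08, 0, 0], [-0.092, 0, 0], [-0.1, 0, 0], [-0.105, 0, 0]], "rotation": [[0, 0, 0], [0, 0, 0], [0, 0, 0], [0, 0, 0], [0, 0, 0], [0, 0, 0], [0, 0, 0], [0, 0, 0], [0, 0, 0], [0, 0, 0]]}}

```text
time: 6.85
tool_pos: [544.1, 193.3, 32.9]
tcp_rot: [-180.0, -0.0, 174.9]
ft_force: [-4.5, -0.3, 2.5]
finger_gap: 84.9
grip_force: 2.0
```

```bash
python3 -c "
from h import *
boxside('s4.png')
s=snap('top','t4.png');measure(s)
p=r.sense();print(w2b(p['tool_pos']),p['tool_pos'],p['ft_force'])"
```

```text
red [[278. 311.]] z 12 [360.9   4.7] 31.2
red [[292. 270.]] z 12 [440.9 -24.7] 15.3
red [[329. 261.]] z 12 [ 458.7 -100.5] 22.9
red [[318. 187.]] z 0 [616.2 -81.1] 41.0
line [627.2 106. ] [ 4.1 95.3] 84.91
lid [611.  184.6] [142.2  85.2] 73.65
[-138.30986088   -3.08189178] [544.14784533 193.2843344   32.95437035] [ 0.19963211  0.52097776 -0.18166434]
```

>>> {"fn": "servo_tool", "kwargs": {"fingers": [0.085, 0.085, 0.085, 0.085, 0.085], "linear": [[-0.008, 0, 0], [-0.016, 0, 0], [-0.023, 0, 0], [-0.028, 0, 0], [-0.03, 0, 0]], "rotation": [[0, 0, 0], [0, 0, 0], [0, 0, 0], [0, 0, 0], [0, 0, 0]]}}

```text
time: 7.45
tool_pos: [573.8, 190.7, 33.0]
tcp_rot: [-180.0, 0.0, 174.9]
ft_force: [-1.5, -0.1, -0.7]
finger_gap: 85.1
grip_force: 1.0
```

>>> {"fn": "servo_tool", "kwargs": {"fingers": [0.085, 0.085, 0.085], "linear": [[-0.0015, 0, 0], [-0.003, 0, 0], [-0.0045, 0, 0]], "rotation": [[0, 0, 0], [0, 0, 0], [0, 0, 0]]}}

```text
time: 7.75
tool_pos: [577.6, 190.5, 33.0]
tcp_rot: [-180.0, -0.0, 175.0]
ft_force: [-1.9, -0.0, -0.9]
finger_gap: 85.2
grip_force: 1.0
```

>>> {"fn": "servo_tool", "kwargs": {"fingers": [0.085, 0.085], "linear": [[-0.0015, 0, 0], [-0.003, 0, 0]], "rotation": [[0, 0, 0], [0, 0, 0]]}}

```text
time: 7.95
tool_pos: [580.7, 190.2, 33.0]
tcp_rot: [-180.0, -0.0, 175.0]
ft_force: [-1.4, -0.1, -0.7]
finger_gap: 85.1
grip_force: 0.9
```

```bash
python3 -c "
from h import *
p=r.sense();print(w2b(p['tool_pos']),p['tool_pos'],p['ft_force'])
i=snap('side')['frame'];cv2.imwrite('pics/s5c.png',cv2.cvtColor(cv2.resize(i[90:210,200:360],None,fx=4,fy=4),4))"
```

```text
[-101.65044579   -2.98525215] [580.67618298 190.18552773  32.96130791] [-1.40590392 -0.0748556  -0.68787984]
```

View pics/s5c.png

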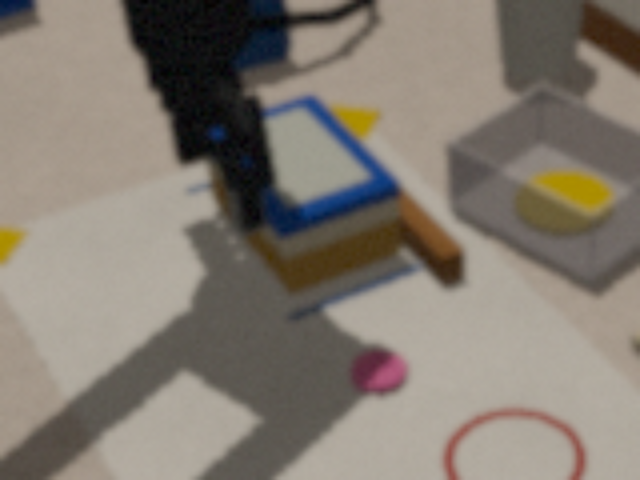

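The crop shows the box (at about (330,190)) almost at the strip and inside the blue line. The force isn't rising yet, so I'll creep on.

>>> {"fn": "servo_tool", "kwargs": {"fingers": [0.085, 0.085], "linear": [[-0.001, 0, 0], [-0.002, 0, 0]], "rotation": [[0, 0, 0], [0, 0, 0]]}}

```text
time: 8.2
tool_pos: [582.7, 190.0, 33.0]
tcp_rot: [180.0, -0.0, 174.9]
ft_force: [-2.5, -0.2, -0.6]
finger_gap: 85.2
grip_force: 0.9
```

>>> {"fn": "servo_tool", "kwargs": {"fingers": [0.085, 0.085], "linear": [[-0.001, 0, 0], [-0.002, 0, 0]], "rotation": [[0, 0, 0], [0, 0, 0]]}}

```text
time: 8.4
tool_pos: [583.1, 189.9, 32.9]
tcp_rot: [-180.0, -0.2, 175.0]
ft_force: [-14.3, 0.5, 9.6]
finger_gap: 85.0
grip_force: 7.1
```

>>> {"fn": "servo_tool", "kwargs": {"fingers": [0.085, 0.085], "linear": [[-0.001, 0, 0], [-0.002, 0, 0]], "rotation": [[0, 0, 0], [0, 0, 0]]}}

```text
time: 8.6
tool_pos: [583.1, 189.9, 32.9]
tcp_rot: [-179.9, -0.4, 175.0]
ft_force: [-24.9, -0.3, 18.6]
finger_gap: 85.0
grip_force: 12.5
```

Seated against the strip (the force jumped while position held). Backing off straight.

>>> {"fn": "servo_tool", "kwargs": {"fingers": [0.085, 0.085, 0.085, 0.085, 0.085, 0.085, 0.085], "linear": [[0.005, 0, 0], [0.015, 0, 0], [0.04, 0, -0.01], [0.07, 0, -0.05], [0.07, 0, -0.09], [0.07, 0, -0.09], [0.07, 0, -0.09]], "rotation": [[0, 0, 0], [0, 0, 0], [0, 0, 0], [0, 0, 0], [0, 0, 0], [0, 0, 0], [0, 0, 0]]}}

```text
time: 9.3
tool_pos: [518.3, 196.2, 125.0]
tcp_rot: [179.9, 0.3, 175.0]
ft_force: [-0.3, -0.7, -0.3]
finger_gap: 84.8
grip_force: 0.0
```

```bash
cat >> h.py <<'E'
C=np.array([458.5,-100.6]);G=np.array([616.2,-81.1]);D=(G-C)/np.linalg.norm(G-C)
E
python3 -c "
from h import *
print(np.degrees(np.arctan2(*D[::-1])),C-70*D,G-29.2*D)
go(C-70*D,110,187)"
```

```text
7.048985775175723 [ 389.02908834 -109.19025223] [587.22070542 -84.68336236]
shift m [ 0.102  -0.3156  0.0141] rot [  0.06   0.28 -12.04] at [518.3 196.2 125. ] t 9.3
```

>>> {"fn": "servo_tool", "kwargs": {"fingers": [0.03, 0.03, 0.03, 0.03, 0.03, 0.03, 0.03, 0.03, 0.03, 0.03], "linear": [[0.012, -0.035, 0], [0.025, -0.075, 0], [0.038, -0.115, 0], [0.051, -0.155, 0], [0.065, -0.2, 0], [0.08, -0.24, 0], [0.092, -0.28, 0], [0.102, -0.316, 0.014], [0.102, -0.316, 0.014], [0.102, -0.316, 0.014]], "rotation": [[0, 0, -2], [0, 0, -4], [0, 0, -6], [0, 0, -8], [0, 0, -10], [0, 0, -12], [0, 0, -12], [0, 0, -12], [0, 0, -12], [0, 0, -12]]}}

```text
time: 10.3
tool_pos: [386.4, -110.3, 107.6]
tcp_rot: [179.9, -0.1, -173.2]
ft_force: [0.6, 0.6, -1.9]
finger_gap: 29.9
grip_force: 0.0
```

```bash
python3 -c "
from h import *
s=snap('top','t6.png');measure(s);boxside()
go(C-70*D,30,187)
i=snap('side')['frame'];cv2.imwrite('pics/s6c.png',cv2.cvtColor(cv2.resize(i[90:270,180:420],None,fx=3.2,fy=3.2),4))"
```

```text
red [[329. 261.]] z 12 [ 459. -101.] 23.1
red [[318. 187.]] z 0 [616.2 -81.1] 41.0
line [627.2 106. ] [ 4.1 95.3] 84.96
lid [631.  184.9] [130.5 104.2] 86.07
shift m [-0.0016 -0.0001  0.0786] rot [ 0.04 -0.03 -0.05] at [ 387.5 -109.3  108.6] t 10.4
```

View pics/s6c.png

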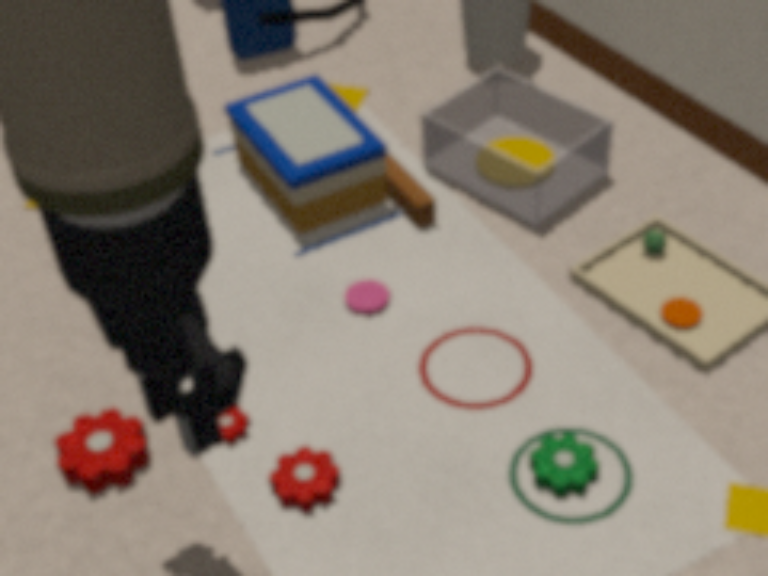

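The box stands against the strip between the blue lines. The gripper is behind and in line with the middle red counter at (305,477), clear of the small one. Descending.

>>> {"fn": "servo_tool", "kwargs": {"fingers": [0.03, 0.03, 0.03, 0.03], "linear": [[-0.001, 0, 0.04], [-0.001, 0, 0.07], [-0.001, 0, 0.079], [-0.001, 0, 0.079]], "rotation": [[0, 0, 0], [0, 0, 0], [0, 0, 0], [0, 0, 0]]}}

```text
time: 10.85
tool_pos: [387.5, -108.6, 28.9]
tcp_rot: [179.9, -0.2, -173.0]
ft_force: [-0.3, -0.8, -0.4]
finger_gap: 29.9
grip_force: 0.0
```

>>> {"fn": "servo_tool", "kwargs": {"fingers": [0.03, 0.03, 0.03, 0.03], "linear": [[0, 0, 0.002], [0, 0, 0.004], [0, 0, 0.006], [0, 0, 0.006]], "rotation": [[0, 0, 0], [0, 0, 0], [0, 0, 0], [0, 0, 0]]}}

```text
time: 11.25
tool_pos: [388.9, -110.1, 24.5]
tcp_rot: [-180.0, 0.1, -173.1]
ft_force: [0.4, -0.2, -0.1]
finger_gap: 29.8
grip_force: 0.0
```

```bash
python3 -c "
from h import *
go(G-29.5*D,24,187)"
```

```text
shift m [-0.1996  0.0012  0.0007] rot [-0.03  0.05 -0.05] at [ 388.9 -110.1   24.5] t 11.25
```

>>> {"fn": "servo_tool", "kwargs": {"fingers": [0.03, 0.03, 0.03, 0.03, 0.03, 0.03, 0.03, 0.03, 0.03, 0.03], "linear": [[-0.012, 0, 0], [-0.024, 0, 0], [-0.032, 0, 0], [-0.037, 0, 0], [-0.042, 0, 0], [-0.048, 0, 0], [-0.055, 0, 0], [-0.061, 0, 0], [-0.066, 0, 0], [-0.07, 0, 0]], "rotation": [[0, 0, 0], [0, 0, 0], [0, 0, 0], [0, 0, 0], [0, 0, 0], [0, 0, 0], [0, 0, 0], [0, 0, 0], [0, 0, 0], [0, 0, 0]]}}

```text
time: 12.25
tool_pos: [458.4, -101.4, 24.0]
tcp_rot: [-180.0, -0.0, -173.0]
ft_force: [-0.4, 0.0, 0.2]
finger_gap: 29.7
grip_force: 0.0
```

```bash
python3 -c "
from h import *
s=snap('side','s7.png')
for k in cnts(roi(red(hsv(s)),180,180,350,280),15):
  print(k.mean(0).round(),toworld(s,k,12).mean(0))
go(G-29.5*D,24,187)
i=s['frame'];cv2.imwrite('pics/s7c.png',cv2.cvtColor(cv2.resize(i[170:290,200:380],None,fx=4,fy=4),4))"
```

```text
[[275. 241.]] [ 454.7218   -108.247604]
[[250. 222.]] [439.16928  -30.955257]
[[212. 230.]] [3.6210507e+02 9.2106581e-02]
shift m [-0.1291  0.001   0.0002] rot [-0.01  0.03 -0.04] at [ 458.9 -101.4   24.1] t 12.3
```

View pics/s7c.png

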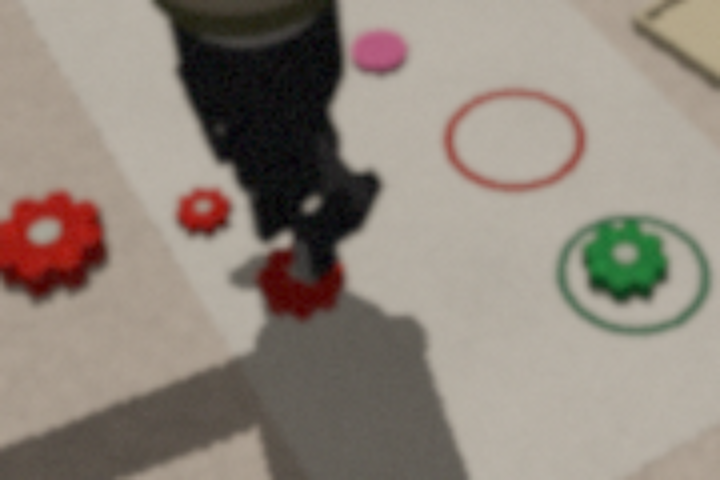

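The fingers have ridden over the counter (still at (275,241)) without touching it: at this opening the tips stand higher than I assumed. I'll go back and lower further, feeling for the table.

>>> {"fn": "servo_tool", "kwargs": {"fingers": [0.03, 0.03, 0.03, 0.03, 0.03, 0.03, 0.03, 0.03], "linear": [[0, 0, -0.008], [0.02, 0, -0.008], [0.05, 0, -0.008], [0.07, 0, -0.008], [0.07, 0, 0], [0.07, 0, 0.004], [0.07, 0, 0.006], [0.07, 0, 0.006]], "rotation": [[0, 0, 0], [0, 0, 0], [0, 0, 0], [0, 0, 0], [0, 0, 0], [0, 0, 0], [0, 0, 0], [0, 0, 0]]}}

```text
time: 13.1
tool_pos: [388.9, -109.8, 17.8]
tcp_rot: [180.0, -0.0, -173.0]
ft_force: [0.0, -0.0, 1.2]
finger_gap: 29.8
grip_force: 0.0
```

>>> {"fn": "servo_tool", "kwargs": {"fingers": [0.03, 0.03, 0.03], "linear": [[0, 0, 0.001], [0, 0, 0.003], [0, 0, 0.003]], "rotation": [[0, 0, 0], [0, 0, 0], [0, 0, 0]]}}

```text
time: 13.4
tool_pos: [388.5, -109.8, 14.8]
tcp_rot: [180.0, -0.0, -173.0]
ft_force: [0.2, 0.8, 0.1]
finger_gap: 30.0
grip_force: 0.0
```

>>> {"fn": "servo_tool", "kwargs": {"fingers": [0.03, 0.03, 0.03], "linear": [[0, 0, 0.001], [0, 0, 0.002], [0, 0, 0.002]], "rotation": [[0, 0, 0], [0, 0, 0], [0, 0, 0]]}}

```text
time: 13.7
tool_pos: [388.4, -109.8, 12.9]
tcp_rot: [180.0, -0.0, -173.1]
ft_force: [-1.4, 0.8, 0.8]
finger_gap: 29.9
grip_force: 0.0
```

>>> {"fn": "servo_tool", "kwargs": {"fingers": [0.03, 0.03, 0.03], "linear": [[0, 0, 0.001], [0, 0, 0.0015], [0, 0, 0.0015]], "rotation": [[0, 0, 0], [0, 0, 0], [0, 0, 0]]}}

```text
time: 14.0
tool_pos: [388.4, -109.9, 11.4]
tcp_rot: [180.0, -0.0, -173.1]
ft_force: [0.8, 0.8, 0.8]
finger_gap: 30.1
grip_force: 0.0
```

>>> {"fn": "servo_tool", "kwargs": {"fingers": [0.03, 0.03, 0.03, 0.03, 0.03, 0.03, 0.03, 0.03, 0.03, 0.03], "linear": [[-0.012, 0, 0], [-0.024, 0, 0], [-0.032, 0, 0], [-0.037, 0, 0], [-0.042, 0, 0], [-0.048, 0, 0], [-0.055, 0, 0], [-0.061, 0, 0], [-0.066, 0, 0], [-0.07, 0, 0]], "rotation": [[0, 0, 0], [0, 0, 0], [0, 0, 0], [0, 0, 0], [0, 0, 0], [0, 0, 0], [0, 0, 0], [0, 0, 0], [0, 0, 0], [0, 0, 0]]}}

```text
time: 15.0
tool_pos: [458.4, -101.4, 11.5]
tcp_rot: [-180.0, 0.0, -173.0]
ft_force: [0.6, 1.1, -0.2]
finger_gap: 30.2
grip_force: 0.0
```

```bash
python3 -c "
from h import *
s=snap('side','s8.png')
for k in cnts(roi(red(hsv(s)),180,180,350,280),15):
  print(k.mean(0).round(),toworld(s,k,12).mean(0))
measure(snap('top'))
go(G-29.5*D,11.4,187);print(C)"
```

```text
[[274. 242.]] [ 451.1212  -109.70978]
[[250. 222.]] [439.11127  -30.915045]
[[212. 230.]] [3.6191928e+02 3.2512516e-01]
red [[279. 311.]] z 12 [361.5   4.1] 31.4
red [[318. 187.]] z 0 [616.2 -81.1] 41.0
line [627.2 106. ] [ 4.1 95.3] 84.96
lid [631.  184.9] [130.5 104.2] 86.07
shift m [-0.1295  0.0009  0.0002] rot [-0.    0.01 -0.04] at [ 458.5 -101.4   11.6] t 15.1
[ 458.5 -100.6]
```

```bash
python3 -c "
import cv2
i=cv2.imread('pics/s8.png');cv2.imwrite('pics/s8c.png',cv2.resize(i[180:270,210:330],None,fx=6,fy=6,interpolation=2))"
```

```text
(no output)
```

View pics/s8c.png

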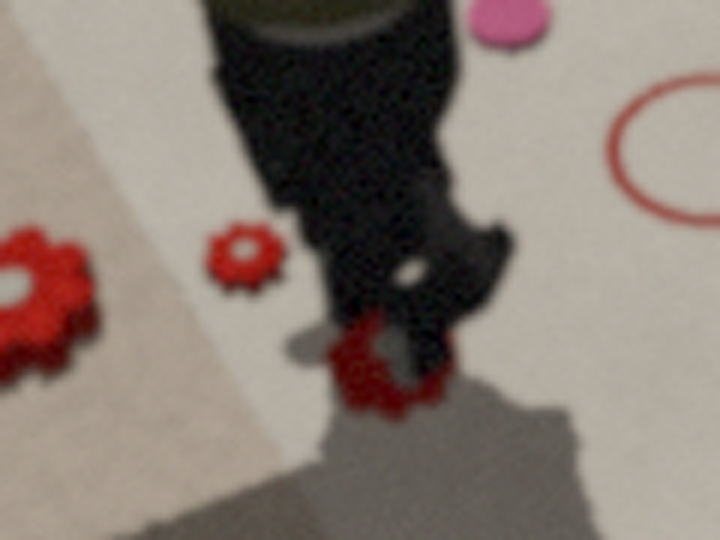

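The fingers are still over the counter at about (282,242). My picture views are used up, so from here I work by numbers. First, the tip height from the ray through that pixel.

```bash
python3 -c "
from h import *
s=snap('side')
for z in(-10,0,5,10,15,20,25): print(z,ray(s,282.5,243,z).round(1))
x=np.array([458.5,-101.4]);yv=np.array([D[1],-D[0]])
for e in(15,22,29):
  for dx in(-11,11):
    print(e,dx,[np.round(proj(s,np.append(x+yv*e+dx*D,z)),1).tolist() for z in(0,8,16)])
f=s['frame'][225:252,262:292].astype(int); print((f[...,0]-f[...,1])); print(f.sum(2)//3)
"
```

```text
-10 [ 472.4 -107.5  -10. ]
0 [ 468.9 -114.8    0. ]
5 [ 467.2 -118.4    5. ]
10 [ 465.4 -122.1   10. ]
15 [ 463.7 -125.7   15. ]
20 [ 462.  -129.4   20. ]
25 [ 460.2 -133.    25. ]
15 -11 [[275.4, 248.3], [275.0, 245.9], [274.6, 243.5]]
15 11 [[283.5, 242.5], [283.1, 240.2], [282.8, 237.8]]
22 -11 [[277.5, 250.2], [277.1, 247.8], [276.7, 245.5]]
22 11 [[285.6, 244.4], [285.2, 242.0], [284.9, 239.6]]
29 -11 [[279.6, 252.1], [279.2, 249.7], [278.8, 247.4]]
29 11 [[287.7, 246.2], [287.3, 243.9], [287.0, 241.5]]
[[  6   2   1  -1   8  -4   2   3  -1  -3  -2  -3   0   2   5   7   7   5
    4   4   1   0  -8  -1  -1  -1  -5  -1   2  -5]
 [  6   4   3   3   5  -1   7  -2   6   3   2  -5   4   2   5   5   7   4
    4  -2   5   0   6  -2   3   2   1   2   1   0]
 [  6   5   4   2   6   9   3  -5   4  -3  -1  -3   0   5   1   4   1   1
   -1  -7   1  -2   6  -2  -8   5   5   3   0   2]
 [  7   7   3  -3   3   0  -1  -7   6  -1   6   5  -1  -4  -2  -2   3  -1
    2   1  -4  -2  -7   5   5  -3   5  -1  -3   3]
 [  8   6   4   2   4  -6   0   6   1   6   3   3  -5   3  -7   1   2  -3
   -3  -1  -
[... 5465 characters left out ...]
 28  29  25  29  32  41
   47  46  48  59  76  88  92  89  91  87  91  88]
 [172 168 154 126  90  65  44  45  39  44  37  29  32  32  30  37  54  64
   64  61  70  76  86  91  90  87  90  91  92  91]
 [173 172 157 130  96  80  72  60  63  63  62  55  32  24  37  49  67  83
   85  83  88  89  91  91  90  90  89  90  88  88]
 [175 169 147 114  93  91  85  80  81  84  83  70  58  52  49  61  80  90
   93  92  91  88  91  91  92  88  91  89  90  90]
 [174 167 143 106  94  93  90  92  91  89  90  85  77  72  76  79  90  91
   89  93  91  92  91  90  92  91  89  88  90  92]
 [172 159 130 100  92  91  88  92  91  91  93  91  89  87  88  87  90  93
   88  91  92  91  93  90  92  88  89  88  90  91]]
```

The finger tip comes out about 15 mm above the table with the TCP at 11.5, so the tips reach less far than assumed. Going back again and lowering by feel.

>>> {"fn": "servo_tool", "kwargs": {"fingers": [0.03, 0.03, 0.03, 0.03, 0.03, 0.03, 0.03, 0.03, 0.03], "linear": [[0, 0, -0.008], [0.02, 0, -0.008], [0.05, 0, -0.008], [0.07, 0, -0.008], [0.07, 0, 0], [0.07, 0, 0.002], [0.07, 0, 0.003], [0.07, 0, 0.004], [0.07, 0, 0.004]], "rotation": [[0, 0, 0], [0, 0, 0], [0, 0, 0], [0, 0, 0], [0, 0, 0], [0, 0, 0], [0, 0, 0], [0, 0, 0], [0, 0, 0]]}}

```text
time: 16.05
tool_pos: [388.9, -109.8, 7.5]
tcp_rot: [180.0, -0.0, -173.0]
ft_force: [0.2, 0.4, -0.4]
finger_gap: 30.0
grip_force: 0.0
```

>>> {"fn": "servo_tool", "kwargs": {"fingers": [0.03, 0.03, 0.03], "linear": [[0, 0, 0.001], [0, 0, 0.002], [0, 0, 0.002]], "rotation": [[0, 0, 0], [0, 0, 0], [0, 0, 0]]}}

```text
time: 16.35
tool_pos: [388.4, -109.8, 5.3]
tcp_rot: [180.0, -0.0, -173.0]
ft_force: [-0.7, 0.3, 0.8]
finger_gap: 30.0
grip_force: 0.0
```

>>> {"fn": "servo_tool", "kwargs": {"fingers": [0.03, 0.03, 0.03], "linear": [[0, 0, 0.001], [0, 0, 0.002], [0, 0, 0.002]], "rotation": [[0, 0, 0], [0, 0, 0], [0, 0, 0]]}}

```text
time: 16.65
tool_pos: [388.4, -109.8, 3.4]
tcp_rot: [180.0, -0.0, -173.1]
ft_force: [0.4, -1.0, -0.4]
finger_gap: 30.2
grip_force: 0.0
```

```bash
python3 -c "
from h import *
s=snap('side');p=r.sense();print(p['tool_pos'],p['ft_force'])
for k in cnts(roi(red(hsv(s)),258,215,350,280),15):
  print(k.mean(0).round(1),cv2.minEnclosingCircle(toworld(s,k,12)))
"
```

```text
[ 388.37658046 -109.83965331    3.41163115] [ 0.00990377  0.12347918 -1.07601009]
[[274.9 239.2]] ((456.58807373046875, -104.72313690185547), 26.023876190185547)
```

>>> {"fn": "servo_tool", "kwargs": {"fingers": [0.03, 0.03, 0.03, 0.03], "linear": [[0, 0, 0.001], [0, 0, 0.002], [0, 0, 0.003], [0, 0, 0.003]], "rotation": [[0, 0, 0], [0, 0, 0], [0, 0, 0], [0, 0, 0]]}}

```text
time: 17.1
tool_pos: [388.3, -109.8, 0.3]
tcp_rot: [180.0, -0.0, -173.1]
ft_force: [-0.2, -0.2, 0.0]
finger_gap: 29.8
grip_force: 0.0
```

>>> {"fn": "servo_tool", "kwargs": {"fingers": [0.03, 0.03, 0.03, 0.03, 0.03, 0.03, 0.03, 0.03, 0.03, 0.03], "linear": [[-0.012, 0, 0], [-0.024, 0, 0], [-0.032, 0, 0], [-0.037, 0, 0], [-0.042, 0, 0], [-0.048, 0, 0], [-0.055, 0, 0], [-0.061, 0, 0], [-0.066, 0, 0], [-0.07, 0, 0]], "rotation": [[0, 0, 0], [0, 0, 0], [0, 0, 0], [0, 0, 0], [0, 0, 0], [0, 0, 0], [0, 0, 0], [0, 0, 0], [0, 0, 0], [0, 0, 0]]}}

```text
time: 18.1
tool_pos: [458.5, -101.3, 0.5]
tcp_rot: [-180.0, 0.0, -173.0]
ft_force: [-0.4, 0.1, -0.2]
finger_gap: 30.1
grip_force: 0.1
```

```bash
python3 -c "
from h import *
s=snap('side');p=r.sense();print(p['tool_pos'],p['ft_force'])
for k in cnts(roi(red(hsv(s)),258,215,350,280),15):
  print(k.mean(0).round(1),cv2.minEnclosingCircle(toworld(s,k,12)))
go(G-29.5*D,0.5,187)
measure(snap('top'))
"
```

```text
[ 458.94263856 -101.366968      0.6888471 ] [0.01536238 1.0694155  0.55281325]
[[291.3 235.1]] ((490.1550598144531, -113.53985595703125), 19.418386459350586)
shift m [-0.1291  0.001   0.0003] rot [-0.01  0.04 -0.04] at [ 458.9 -101.4    0.7] t 18.15
red [[280. 311.]] z 12 [361.5   4.1] 31.4
red [[318. 187.]] z 0 [616.2 -81.1] 41.0
line [627.2 106. ] [ 4.1 95.3] 84.96
lid [631.  184.9] [130.5 104.2] 86.07
```

The counter now moves with the fingers. Pushing on.

>>> {"fn": "servo_tool", "kwargs": {"fingers": [0.03, 0.03, 0.03, 0.03, 0.03, 0.03, 0.03, 0.03, 0.03, 0.03], "linear": [[-0.004, 0, 0], [-0.01, 0, 0], [-0.018, 0, 0], [-0.026, 0, 0], [-0.034, 0, 0], [-0.042, 0, 0], [-0.05, 0, 0], [-0.058, 0, 0], [-0.064, 0, 0], [-0.068, 0, 0]], "rotation": [[0, 0, 0], [0, 0, 0], [0, 0, 0], [0, 0, 0], [0, 0, 0], [0, 0, 0], [0, 0, 0], [0, 0, 0], [0, 0, 0], [0, 0, 0]]}}

```text
time: 19.2
tool_pos: [526.1, -93.1, 0.5]
tcp_rot: [-180.0, 0.0, -173.0]
ft_force: [0.3, -0.4, 0.1]
finger_gap: 30.3
grip_force: 0.1
```

>>> {"fn": "servo_tool", "kwargs": {"fingers": [0.03, 0.03, 0.03, 0.03, 0.03, 0.03, 0.03, 0.03, 0.03, 0.03], "linear": [[-0.004, 0, 0], [-0.01, 0, 0], [-0.017, 0, 0], [-0.024, 0, 0], [-0.031, 0, 0], [-0.038, 0, 0], [-0.044, 0, 0], [-0.049, 0, 0], [-0.052, 0, 0], [-0.053, 0, 0]], "rotation": [[0, 0, 0], [0, 0, 0], [0, 0, 0], [0, 0, 0], [0, 0, 0], [0, 0, 0], [0, 0, 0], [0, 0, 0], [0, 0, 0], [0, 0, 0]]}}

```text
time: 20.2
tool_pos: [578.3, -86.7, 0.5]
tcp_rot: [180.0, -0.0, -173.0]
ft_force: [0.2, -0.0, -0.3]
finger_gap: 29.9
grip_force: 0.1
```

```bash
python3 -c "
from h import *
s=snap('side');p=r.sense();print(p['tool_pos'],p['ft_force'])
for k in cnts(roi(red(hsv(s)),258,180,360,280),15):
  print(k.mean(0).round(1),cv2.minEnclosingCircle(toworld(s,k,12)))
go(G-29.5*D,0.5,187)
"
```

```text
[ 5.78278936e+02 -8.67498068e+01  4.95323450e-01] [-0.36417367 -0.23876203 -0.16689789]
shift m [-0.0088  0.001  -0.    ] rot [-0.   -0.   -0.05] at [ 5.783e+02 -8.670e+01  5.000e-01] t 20.25
```

>>> {"fn": "servo_tool", "kwargs": {"fingers": [0.03, 0.03, 0.03, 0.03], "linear": [[-0.003, 0, 0], [-0.006, 0, 0], [-0.0085, 0.001, 0], [-0.0085, 0.001, 0]], "rotation": [[0, 0, 0], [0, 0, 0], [0, 0, 0], [0, 0, 0]]}}

```text
time: 20.65
tool_pos: [586.8, -84.6, 0.7]
tcp_rot: [-180.0, 0.0, -173.0]
ft_force: [0.4, -0.7, 0.5]
finger_gap: 29.7
grip_force: 0.0
```

>>> {"fn": "servo_tool", "kwargs": {"fingers": [0.03, 0.03, 0.03, 0.03, 0.03, 0.03, 0.03, 0.03, 0.03, 0.03], "linear": [[0.006, 0, 0], [0.02, 0, 0], [0.05, 0, 0], [0.08, 0, -0.02], [0.1, 0, -0.06], [0.12, 0, -0.1], [0.14, 0, -0.14], [0.16, 0, -0.16], [0.16, 0, -0.16], [0.16, 0, -0.16]], "rotation": [[0, 0, 0], [0, 0, 0], [0, 0, 0], [0, 0, 0], [0, 0, 0], [0, 0, 0], [0, 0, 0], [0, 0, 0], [0, 0, 0], [0, 0, 0]]}}

```text
time: 21.65
tool_pos: [427.6, -104.3, 160.7]
tcp_rot: [-180.0, 0.1, -173.1]
ft_force: [-0.2, 0.4, -0.2]
finger_gap: 30.3
grip_force: 0.0
```

```bash
cat > chk.py <<'E'
from h import *
p=r.sense();print(p['tool_pos'],p['time'])
for n,box in(('side',(258,180,360,280)),('top',(285,160,345,290))):
    s=snap(n,'f_'+n+'.png');h=hsv(s)
    m=roi(red(h),*box).astype(np.uint8)
    m2=cv2.morphologyEx(m,cv2.MORPH_OPEN,np.ones((4,4),np.uint8))
    for k in cnts(m2): print(n,'counter',k.mean(0).round(),[np.round(q,1) for q in cv2.minEnclosingCircle(toworld(s,k,12))])
    for k in cnts(m): print(n,'any',[np.round(q,1) for q in cv2.minEnclosingCircle(toworld(s,k,0))])
    if n=='top':
        b=roi(blue(h),140,130,262,290).astype(np.uint8)
        b=cv2.morphologyEx(b,cv2.MORPH_OPEN,np.ones((5,5),np.uint8))
        for k in cnts(b): q=cv2.minAreaRect(toworld(s,k,60));print('box',q,w2b(q[0]))
        for nm,mk,rr,z in(('green',(h[...,0]>45)&(h[...,0]<90)&(h[...,1]>110),(340,150,420,230),0),('pink',(h[...,0]>150)&(h[...,0]<176)&(h[...,1]>60),(255,185,282,212),8)):
            for k in cnts(roi(mk,*rr)): print(nm,cv2.minEnclosingCircle(toworld(s,k,z)))
E
python3 chk.py
```

```text
[ 427.62727429 -104.26660792  160.66215175] 21.65
side counter [[329. 202.]] [array([616.2, -85.4]), np.float64(26.3)]
side any [array([623.2, -71.3]), np.float64(28.4)]
top counter [[318. 186.]] [array([613.7, -81.9]), np.float64(23.4)]
top any [array([616.2, -81.1]), np.float64(41.0)]
box ((637.656982421875, 184.35931396484375), (129.5182342529297, 89.19650268554688), 85.05567932128906) [-44.3786875   -3.82309152]
green ((605.7025756835938, -200.88525390625), 40.081748962402344)
pink ((592.6974487304688, 27.304372787475586), 17.393733978271484)
```

The counter is within 3 mm of the red ring's centre. The box is flush with the strip, parallel to it, and about 4 mm off the bay's middle, and the other things have not moved. Handing in.

```bash
python3 -c "
from h import r; print(r.hand_in())"
```

```text
the job is handed in; nothing more can be done
None
```

The job is handed in: the bean box is flush against the strip between the blue lines, the red counter lies inside the red ring about 3 mm from its centre, and the green counter and pink disc measured as unmoved; the hand-in gave no verdict.

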